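# Turn the medicine carousel to the orange-labelled bin

## Task

Push the medicine carousel round at its rim, gently, until the bin with the orange label sits squarely at the front, over the arrow on the slip ledge, and leave it standing there. Only push it - do not grip it or spin it hard - and leave the stock standing in its bins and everything else on the counter where it is.

Things in the scene. Friction and masses are not known exactly. Their poses are not given: they have to be found in the camera images.
- base: The carousel's fixed grey round foot, 276 mm across and 12 mm high, screwed to the counter. Origin on the spindle axis at counter height, z up. Its -x axis points to the carousel's front, where a 120 mm wide black sloping slip ledge sticks out 150 to 207 mm from the spindle, no higher than 27 mm, holding a white slip printed with a black arrow head.
- front (a point): Middle of the slip ledge (black, with a white slip printed with a black arrow): the front of the carousel. 178 mm from the spindle axis, about 18 mm above the counter.
- carousel: The revolving part: grey disc 300 mm across, top 30 mm above the counter, with a grey hub (88 mm across, 94 mm high) and six blue open bins on it like spokes, every 60 degrees. Origin on the spindle axis at counter height, z up; +x points out through the bin with the orange label (the others' are green). Turns either way; about 2 N at the rim moves it; it stops almost at once when let go.
- bin_side (a point): Point on the outer face of the orange-labelled bin's side wall (its anticlockwise side seen from above), 125 mm from the spindle, 50 mm above the counter. All six bins are alike: 56 mm wide, with parallel sides running outward from 46 to 132 mm from the spindle, 30 to 60 mm above the counter at the outer end and up to 86 mm farther in; the sloping label reaches out to 151 mm.
- gap (a point): Middle of the V-shaped gap between the orange-labelled bin and its anticlockwise neighbour, at the rim: 125 mm from the spindle, 50 mm above the counter (20 mm above the disc). One such gap between every two bins, about 80 mm wide at the rim; here a round finger up to 60 mm across would just fit, so shut fingertips go in and can push a bin's side.
- orange_label (a point): Middle of the orange label, 24 x 48 mm, sloping, on the front of its bin, 140 mm from the spindle axis and 52 mm above the counter.
- amber_vial: Amber pill vial with white cap, 40 mm across, 56 mm tall, standing loose in one of the bins (floor 33 mm above the counter). Origin at the centre of its underside.
- white_vial: White pill vial with blue cap, 41 mm across, 52 mm tall, standing loose in one of the bins. Origin at the centre of its underside.
- red_carton: White medicine carton with a red band, 36 x 32 x 58 mm tall, standing loose in one of the bins. Origin at the centre of its underside.
- teal_carton: White medicine carton with a green band, 34 x 32 x 52 mm tall, standing loose in one of the bins. Origin at the centre of its underside.
- syrup_bottle: Amber syrup bottle with white cap, 58 mm across, 125 mm tall, on the counter to the left of the carousel, 26 cm or more from the spindle. Origin at the centre of its underside.
- pill_jar: White jar with a green label, 60 mm across, 85 mm tall, on the counter to the right of the carousel, 27 cm or more from the spindle. Origin at the centre of its underside.
- tall_carton: White carton with a blue band, 60 x 45 x 85 mm tall, on the counter to the right, on the robot's side. Origin at the centre of its underside.
- measure_cup: White dosing cup, 52 mm across, 60 mm tall, on the counter to the left. Origin at the centre of its underside.
Not all that is in view belongs to the job. Leave any yellow look-alike of the red_carton alone.

How it is judged:
By the outcome, as a careful person would: the job done as asked, in the order asked, and still so for the second after the job is handed in, with the robot touching nothing.
It also fails if it takes over 54 s, if anything falls off the work surface, if the arm or the gripper's body presses on something with over 40 N, if the wrist force passes 120 N, or if a joint passes its speed limit or range.

## Robot

A 6-joint arm with a two-finger parallel gripper is mounted at the origin on the work surface. World frame = base frame: x ahead of the robot, y to its left, z up, the work surface at z = 0. Lengths are in m, angles in rad, forces in N, time in s.
With the tool pointing down it reaches from about 0.35 to 0.775 m from the base axis. Payload 5.5 kg.
Tool frame: the origin (TCP) lies midway between the tips of the shut fingers; the grasp point (between the pads) lies 19 mm behind it; x points along the fingers, y is the direction in which the jaws open and shut, and the axes are right-handed (so a half turn about x gives the same grasp; the last joint's range is limited). The gripper opens to 85 mm and grips with 20 to 120 N. Pads are 22 mm wide; open, the fingers measure 114 mm over their backs; the gripper's body (76 mm by 85 mm) begins 54 mm behind the grasp point. The pads swing forward as they close: fully open they stand 13 mm farther back than shut.
Start: joints at [1.167, 0.313, 0.046, 1.304, 0, 1.431], TCP at [0.15, 0.555, 0.231] pointing down, gripper open.
Joint ranges: [-2.76, 2.76], [-0.86, 1.69], [-1.03, 1.26], [-2.2, 2.34], [-1.47, 1.5], [-3.14, 3.14]. Speed limits (rad/s): [2.57, 2.57, 3.14, 3.14, 3.14, 3.14].

## Interface

Orientations are given as a unit quaternion [w, x, y, z].
In Python, from workcell import env, optics, order, models gives the robot as it stands. The module is installed in compiled form; this text tells all that it offers.
- The arm moves only by the tool servo_tool, never from a script. Its argument "moves" is a list of rows, each a list of 5 numbers: the shift along the tool's x, y, z in cm, then the turn about the tool's x in rad, then the closure, from -1 (fully open) to 1 (shut). A call has exactly 10 rows; each row shifts and turns the commanded pose from where the row before left it, along the tool's axes as they then stand; what a row does not reach is not made up. A row lasts 1/8 s, in which the tool goes at most 62.5 mm and 10.7 degrees, less where a joint would pass 70% of its speed; a pose out of reach is approached as far as the arm can. A call is refused whole if a number of a shift passes 6.25 or a number of a turn 0.188, either way. A call with a gripper value outside its range is refused whole. The fingers move at their own pace and stop on an object; "grip_force" is the grip in N (left out, the last holds). Time passes only in rows, so rows that do not move let the fingers close, or fill a call up. It gives the time, the measured TCP pose, the force and the opening at its end, in the units of the state.
- env.get_state(): the state, without advancing time (a new reading comes with each control period).
- optics.read_camera(name): name is "scene" or "top" or "wrist"; returns a dict with "pixels" (420x560x3 uint8, blue, green, red), "vertical_fov" (degrees; the focal length in pixels is half the picture's height over the tangent of half this angle, whatever the lens; pixels are square), "cx", "cy" (the principal point, pixels), "extrinsics" (4x4, takes a point from world to camera coordinates). Camera axes: x right, y up, looking along -z (the intrinsics and any distortion apply to the point x, -y, -z); pixel columns grow to the right and rows downward; lengths in m; the calibration is good to about 2 mm. A picture is of the moment at which its call begins. There is no depth.
- order.hand_in(): hands the job in, once; it reports no verdict.
Trained networks look in a picture, given as the dict that the camera call returned (one of the last four; its "shot" number tells which), for a name from the list of things; names that differ only in an ending like _2 or _b are one class to them, and where a whole thing is asked for, a point or a joint stands for the part that bears it (a point fixed in the world has none). Each returns a list of dicts, best first, with "conf" (0 to 1); they miss things now and then, are a little off and sometimes report something else, mostly with a low value. They report only what shows in the picture. A call takes as long as a camera call. They do not tell look-alikes from the thing itself.
- models.outline_of(name, picture): "pixels" (420x560 bool, what is visible of it) and "location" ([column, row] in pixels, amid what is visible of it).
- models.pinpoint(name, picture): "location" ([column, row] in pixels: a listed point, or the origin of a listed thing).
The state is a dict: "clock": time; "joint_pos": joint angles; "qvel": joint speeds; "tau": joint torques, N m; "tcp_pos": TCP position; "orientation": TCP orientation; "wrist_force": force on the tool from outside, world axes, zero at the start; "ft_torque": the same for the moment, N m; "finger_gap": finger opening in m.
Only numpy, scipy, OpenCV 4.12 (cv2) and the standard library are available. Lean on these libraries where they do the work, as an engineer would, in place of code of your own. Each camera call takes 0.05 s, during which the arm holds its last target.

## Working session

There is one attempt and no reset: what is moved stays moved. The work goes in short steps, Python scripts to look and compute and a tool call to move; the robot and the scene stay as the last step left them, time stands still between calls to the robot, and variables do not carry over. Pictures are saved under pics/ and viewed, and the job is handed in when it is done.

Besides the shell and the picture viewer there is one more tool, called after "Emit:" as name([rows], argument=value, ...), one row to a line, values as JSON. servo_tool: Moves the arm, as the interface text tells. Its arguments: {"type":"object","properties":{"moves":{"type":"array"},"grip_force":{"type":"number"}},"required":["moves"]}

```bash
mkdir -p pics; cat > h.py <<'E'
import numpy as np, cv2
from workcell import env, optics, order, models
def f(p): return 210/np.tan(np.radians(p["vertical_fov"])/2)
def back(p,uv,z):
    E=np.array(p["extrinsics"]);R=E[:3,:3];t=E[:3,3];F=f(p)
    d=np.array([(uv[0]-p["cx"])/F,-(uv[1]-p["cy"])/F,-1.0])
    c=-R.T@t; w=R.T@d; return c+w*(z-c[2])/w[2]
def proj(p,X):
    E=np.array(p["extrinsics"]);c=E[:3,:3]@np.array(X)+E[:3,3];F=f(p)
    return np.array([p["cx"]+F*c[0]/-c[2],p["cy"]-F*c[1]/-c[2]])
E
python3 - <<'E'
from h import *
for n in ["top","scene"]:
    p=optics.read_camera(n); cv2.imwrite(f"pics/{n}0.png",p["pixels"])
    print(n,[k for k in p],p["vertical_fov"],p["cx"],p["cy"],np.round(p["extrinsics"],3).tolist())
    for nm,z in [("base",0),("front",.018),("carousel",0),("orange_label",.052),("gap",.05),("bin_side",.05)]:
        for r in models.pinpoint(nm,p)[:2]: print(nm,round(r["conf"],2),np.round(r["location"],1),np.round(back(p,r["location"],z),3))
s=env.get_state();print(s["clock"],s["tcp_pos"],s["orientation"],s["finger_gap"])
E
```

```text
top ['pixels', 'vertical_fov', 'cx', 'cy', 'extrinsics', 'shot'] 44.07522390599937 269.1843874607359 207.10662563338605 [[0.027, -1.0, 0.008, 0.031], [0.989, 0.028, 0.145, -0.535], [-0.146, 0.004, 0.989, -1.296], [0.0, 0.0, 0.0, 1.0]]
front 0.86 [236.3 256.4] [0.407 0.127 0.018]
front 0.4 [205.6 194.7] [0.566 0.213 0.018]
carousel 0.56 [261.6 188.5] [0.59  0.068 0.   ]
orange_label 0.89 [204.1 192.6] [0.565 0.213 0.052]
gap 0.97 [219.6 214.6] [0.51  0.172 0.05 ]
gap 0.7 [225.3 190.2] [0.573 0.16  0.05 ]
bin_side 0.55 [212.7 200.2] [0.546 0.191 0.05 ]
bin_side 0.55 [419.6 296.7] [ 0.318 -0.335  0.05 ]
scene ['pixels', 'vertical_fov', 'cx', 'cy', 'extrinsics', 'shot'] 43.54342880745245 283.8863952697393 207.3316643913046 [[-0.643, 0.765, 0.003, 0.285], [-0.531, -0.449, 0.718, 0.261], [0.551, 0.461, 0.696, -1.834], [0.0, 0.0, 0.0, 1.0]]
front 0.59 [321.  207.5] [0.417 0.119 0.018]
front 0.42 [273.5 236.1] [0.592 0.087 0.018]
carousel 0.76 [276.  239.1] [0.584 0.089 0.   ]
orange_label 0.7 [314.1 246.3] [0.575 0.214 0.052]
gap 0.6 [315.2 228.6] [0.52  0.176 0.05 ]
bin_side 0.78 [314.2 242.1] [0.561 0.204 0.05 ]
0.7 [0.14996064 0.55515203 0.2313735 ] [ 0.70098483  0.09306692  0.70094448 -0.09292822] 0.08542707965801503
```

```bash
python3 - <<'E'
import cv2
a=cv2.imread("pics/top0.png");cv2.imwrite("pics/top0b.png",cv2.resize(a[100:340,120:440],None,fx=2.5,fy=2.5,interpolation=2))
E
```

```text
(no output)
```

View pics/top0b.png

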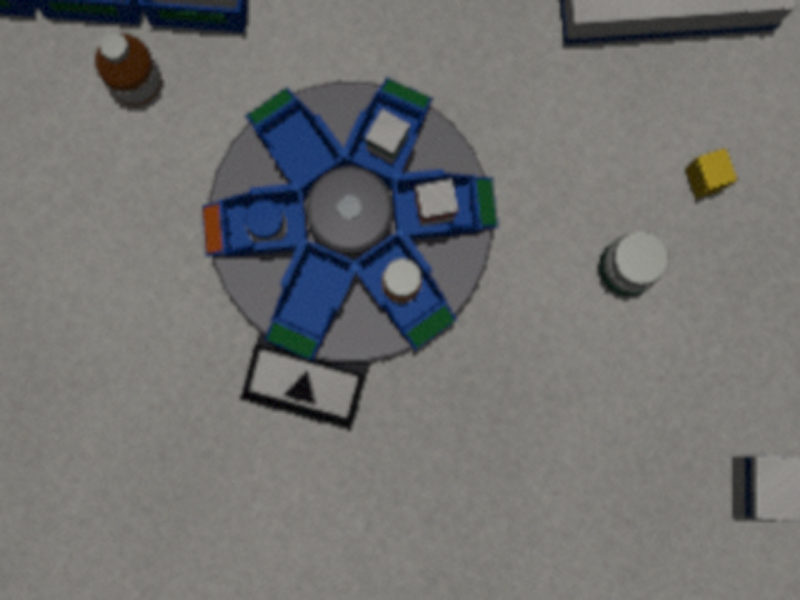

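View pics/scene0.png

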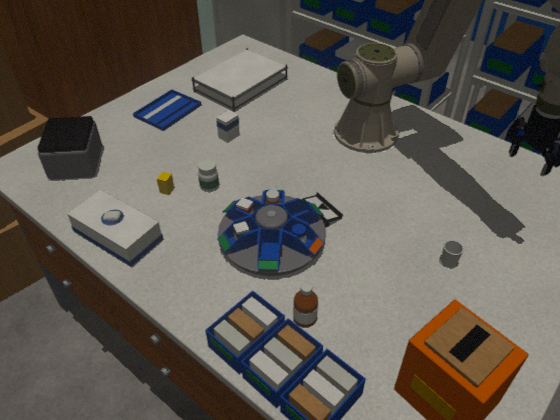

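View pics/top0.png

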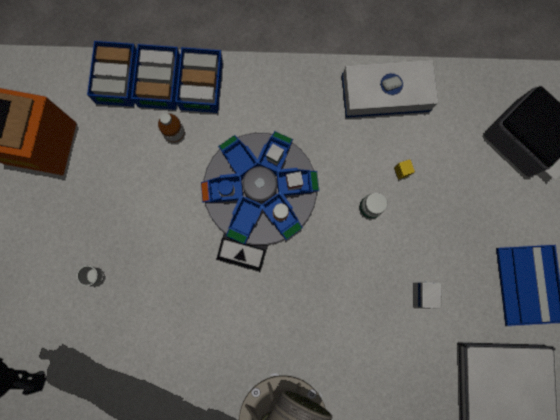

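Top view: the orange label is at (206,190) on the disc's left and the ledge arrow at (240,254). The bins stand round the hub at (260,183). Orange things in view are the label and the big orange box at (35,130). The yellow carton at (405,169) is the look-alike and gets left alone. Next I measure the angles.

```bash
cat > ang.py <<'E'
from h import *
from scipy.spatial.transform import Rotation as Ro
from scipy.optimize import least_squares
def az(v): return np.degrees(np.arctan2(v[1],v[0]))
def labels(p,verbose=False):
    I=p["pixels"].astype(np.uint8); H=cv2.cvtColor(I,cv2.COLOR_BGR2HSV)
    out=[]
    for nm,lo,hi in [("O",(3,120,80),(20,255,255)),("G",(45,90,25),(85,255,255))]:
        m=cv2.inRange(H,lo,hi); n,l,st,c=cv2.connectedComponentsWithStats(m)
        for i in range(1,n):
            X=back(p,c[i],.052)
            if st[i,4]>12 and np.hypot(X[0]-.585,X[1]-.072)<.17: out.append((nm,c[i],st[i,4],X))
    return out
E
python3 - <<'E'
from ang import *
p=optics.read_camera("top"); L=labels(p)
P=np.array([l[3][:2] for l in L]); 
for l in L: print(l[0],np.round(l[1],1),l[2],np.round(l[3],4))
def res(q):
    d=P-q[:2]; a=np.arctan2(d[:,1],d[:,0])-q[2]; a=(a+np.pi/6)%(np.pi/3)-np.pi/6
    return np.r_[a*.14,np.hypot(*d.T)-.14]
s=least_squares(res,[.585,.072,np.radians(95)]);print("centre",s.x[:2],np.degrees(s.x[2]),np.round(s.fun*1e3,1))
c=s.x[:2]
# ledge: white slip
I=p["pixels"];g=I.max(2)
u=proj(p,[.407,.127,.018]); 
m=np.zeros(g.shape,np.uint8);cv2.circle(m,tuple(int(v) for v in u),34,255,-1)
b=((g<50)&(m>0)).astype(np.uint8)
for nm in ["front"]:
    for r in models.pinpoint(nm,p)[:1]:
        X=back(p,r["location"],.018);print(X,"front az",az(X[:2]-c),np.hypot(*(X[:2]-c)))
x0,y0=int(u[0])-45,int(u[1])-40
cv2.imwrite("pics/ledge.png",cv2.resize(I[y0:y0+65,x0:x0+90],None,fx=8,fy=8,interpolation=0));print("crop",x0,y0)
x0,y0=180,160
cv2.imwrite("pics/or.png",cv2.resize(I[y0:y0+65,x0:x0+90],None,fx=8,fy=8,interpolation=0))
for r in models.outline_of("base",p)[:2]: print("base",r["conf"],r["location"],r["pixels"].sum())
for nm,h in [("syrup_bottle",.06),("measure_cup",.03),("pill_jar",.04),("white_vial",.06),("amber_vial",.06)]:
    for r in models.pinpoint(nm,p)[:1]: print(nm,r["conf"],np.round(back(p,r["location"],0),3))
print(Ro.from_quat(np.roll(env.get_state()["orientation"],-1)).as_matrix().round(3))
E
```

```text
O [204.5 191. ] 96 [0.5694 0.2126 0.052 ]
G [281.9 136.8] 75 [0.718  0.0181 0.052 ]
G [227.8 142. ] 75 [0.7    0.1582 0.052 ]
G [314.1 180.4] 101 [ 0.6051 -0.0673  0.052 ]
G [292.  230.5] 124 [ 0.4743 -0.0132  0.052 ]
G [236.2 236. ] 128 [0.4565 0.1274 0.052 ]
centre [0.58720934 0.07266372] 97.26751644336588 [-0.   0.3 -0.2  0.  -0.1 -0.   1.1  1.7  1.6  1.1  1.8  1.8]
[0.42618485 0.12303545 0.018     ] front az 162.62925760825826 0.168719286255787
crop 191 216
base 0.66 [242.0, 251.7] 1176
syrup_bottle 0.88 [0.737 0.31  0.   ]
pill_jar 0.92 [ 0.543 -0.208  0.   ]
white_vial 0.6 [0.575 0.166 0.   ]
amber_vial 0.81 [0.531 0.016 0.   ]
[[ 0.     0.261  0.965]
 [ 0.     0.965 -0.261]
 [-1.     0.     0.   ]]
```

View pics/ledge.png

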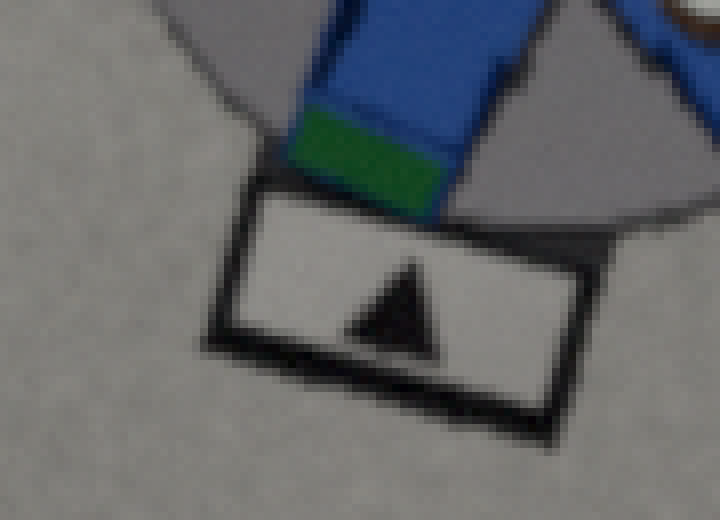

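View pics/or.png

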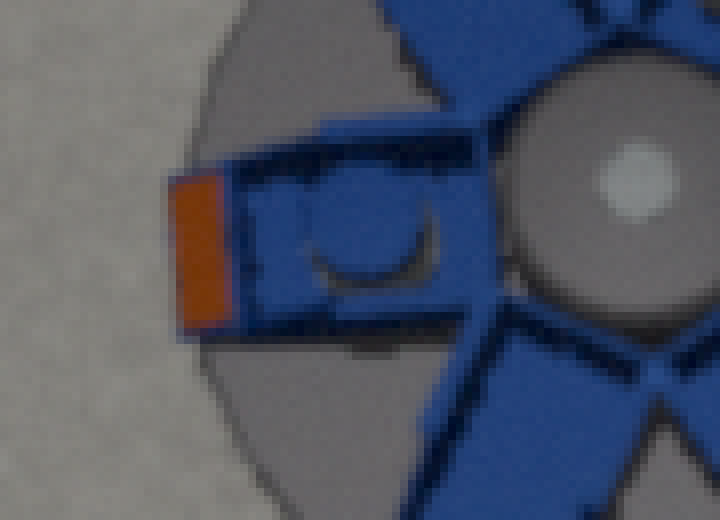

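```bash
python3 - <<'E'
from ang import *
p=optics.read_camera("top"); c=np.array([.5872,.0727])
def w(u,z): return back(p,[191+u[0]/8-.5,216+u[1]/8-.5],z)[:2]
for nm,a,b,z in [("wtop",(262,190),(585,272),.022),("wbot",(233,330),(540,410),.016),("bbot",(207,345),(553,445),.005),("btop",(258,150),(617,235),.025),("arrowbase",(345,333),(437,360),.016)]:
    A,B=w(a,z),w(b,z);m=(A+B)/2;d=B-A
    print(nm,np.linalg.norm(d),"mid az",az(m-c),np.linalg.norm(m-c),"perp az",(az(d)-90)%360)
T=w((412,260),.02);print("tip",az(T-c))
from scipy.spatial.transform import Rotation as Ro
E
```

```text
wtop 0.10750135601072873 mid az 166.03499379148673 0.15378437857292143 perp az 167.37237240120783
wbot 0.10229923697172438 mid az 166.17029291783336 0.19966868397945808 perp az 167.06877316274864
bbot 0.11699711346657556 mid az 166.0330023664434 0.20770301994774176 perp az 165.57737148798935
btop 0.1188928624064188 mid az 166.4849867068147 0.1408433629100748 perp az 168.27995299995771
arrowbase 0.030947650637760532 mid az 165.98649487651474 0.19203193569842034 perp az 165.32154186124734
tip 165.6636249502415
```

Front is at azimuth ≈166.2° and orange at ≈97.3°, so the carousel needs about 69° anticlockwise. I'll enter the gap clockwise of the orange bin with shut fingers and push in a slow arc.

Emit:
servo_tool([
  [0, -1.9, 4.6, 0, 1],
  [0, -1.9, 4.6, 0, 1],
  [0, -1.9, 4.6, 0, 1],
  [0, -1.9, 4.6, 0, 1],
  [0, -1.9, 4.6, 0, 1],
  [0, -1.9, 4.6, 0, 1],
  [0, -1.9, 4.6, 0, 1],
  [0, -1.9, 4.6, 0, 1],
  [0, -1.9, 4.6, 0, 1],
  [0, -1.9, 4.6, 0, 1],
], grip_force=20)

```text
clock: 2.4
tcp_pos: [0.5457, 0.2507, 0.2314]
orientation: [0.701, 0.093, 0.701, -0.093]
wrist_force: [-0.9, 0.0, -0.4]
finger_gap: 0.0001
```

```bash
cat > togo.py <<'E'
from ang import *
import sys
s=env.get_state();R=Ro.from_quat(np.roll(s["orientation"],-1)).as_matrix()
c=np.array([.5872,.0727]);a=np.radians(float(sys.argv[1]));r=float(sys.argv[2])
t=np.array([c[0]+r*np.cos(a),c[1]+r*np.sin(a),float(sys.argv[3])])
p=s["tcp_pos"];print("tool shift cm",np.round(R.T@(t-p)*100,2),"tcp",p.round(4),"polar",az(p[:2]-c).round(2),np.hypot(*(p[:2]-c)).round(4),"yaw_y",az(R[:,1]).round(2),"F",np.round(s["wrist_force"],1),"t",s["clock"],"gap",s["finger_gap"],np.round(s["joint_pos"],2))
E
python3 togo.py 67.3 .120 .04
```

```text
tool shift cm [19.14 -4.21 10.22] tcp [0.5457 0.2507 0.2314] polar 103.12 0.1827 yaw_y 74.88 F [-0.9  0.  -0.4] t 2.4 gap 9.475093144155481e-05 [0.3  0.36 0.12 1.32 0.   0.56]
```

Emit:
servo_tool([
  [0, -1.4, 3.4, 0, 1],
  [0, -1.4, 3.4, 0, 1],
  [0, -1.4, 3.4, 0.133, 1],
  [1, 0, 0, 0, 1],
  [2, 0, 0, 0, 1],
  [2, 0, 0, 0, 1],
  [2, 0, 0, 0, 1],
  [1, 0, 0, 0, 1],
  [0, 0, 0, 0, 1],
  [0, 0, 0, 0, 1],
])

```text
clock: 3.65
tcp_pos: [0.6323, 0.185, 0.1522]
orientation: [0.694, 0.139, 0.693, -0.139]
wrist_force: [0.3, 0.6, 0.6]
finger_gap: -0.0
```

```bash
python3 togo.py 67.3 .120 .04; python3 - <<'E'
from h import *
a=[]
p=optics.read_camera("wrist");cv2.imwrite("pics/w1.png",p["pixels"])
p=optics.read_camera("scene");cv2.imwrite("pics/s1.png",cv2.resize(p["pixels"][150:320,180:380],None,fx=3,fy=3,interpolation=2))
E
```

```text
tool shift cm [11.22 -0.11  0.16] tcp [0.6323 0.185  0.1522] polar 68.11 0.121 yaw_y 67.3 F [0.3 0.6 0.6] t 3.65 gap -2.364812878241165e-05 [0.16 0.51 0.14 1.21 0.   0.56]
```

View pics/w1.png

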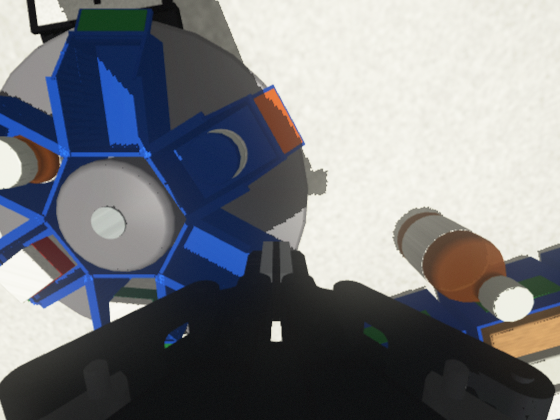

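View pics/s1.png

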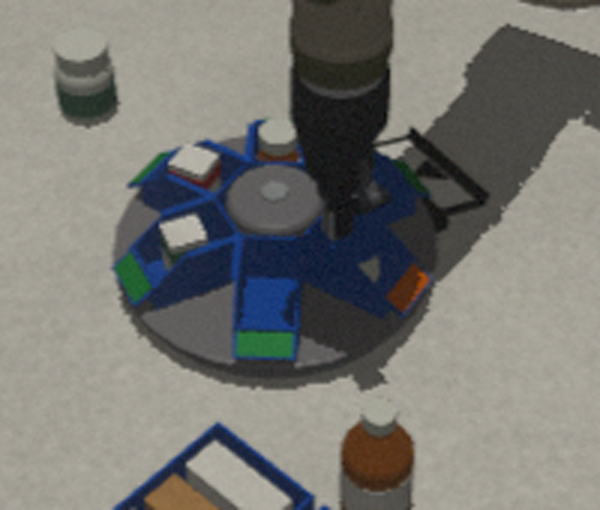

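The shut fingers hang over the gap (tips at (277,265) in the wrist view), clear of the bins on both sides. Descending.

Emit:
servo_tool([
  [1, 0, 0, 0, 1],
  [1.4, 0, 0, 0, 1],
  [1.4, 0, 0, 0, 1],
  [1.4, 0, 0, 0, 1],
  [1.4, 0, 0, 0, 1],
  [1.3, 0, 0, 0, 1],
  [1.2, 0, 0, 0, 1],
  [1.1, 0, 0, 0, 1],
  [1, 0, 0, 0, 1],
  [0, 0, 0, 0, 1],
])

```text
clock: 5.0
tcp_pos: [0.6313, 0.1845, 0.0382]
orientation: [0.693, 0.139, 0.694, -0.14]
wrist_force: [0.5, 0.1, -0.7]
finger_gap: -0.0002
```

```bash
python3 togo.py 67.3 .120 .04; python3 - <<'E'
from h import *
p=optics.read_camera("wrist");cv2.imwrite("pics/w2.png",p["pixels"])
p=optics.read_camera("scene");cv2.imwrite("pics/s2.png",cv2.resize(p["pixels"][150:320,180:380],None,fx=3,fy=3,interpolation=2))
E
```

```text
tool shift cm [-0.18 -0.02  0.25] tcp [0.6313 0.1845 0.0382] polar 68.47 0.1202 yaw_y 67.26 F [ 0.5  0.1 -0.7] t 5.0 gap -0.0001859748554207948 [ 0.16  0.58 -0.02  0.97  0.    0.56]
```

View pics/w2.png

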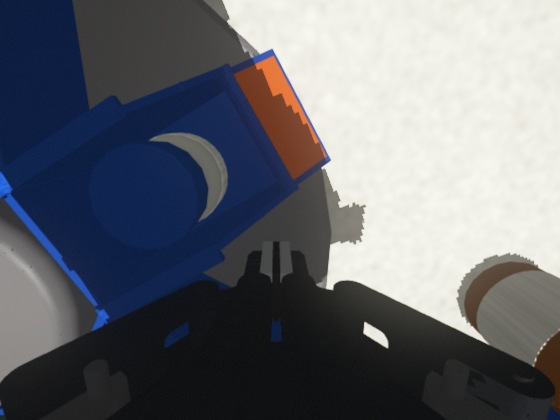

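View pics/s2.png

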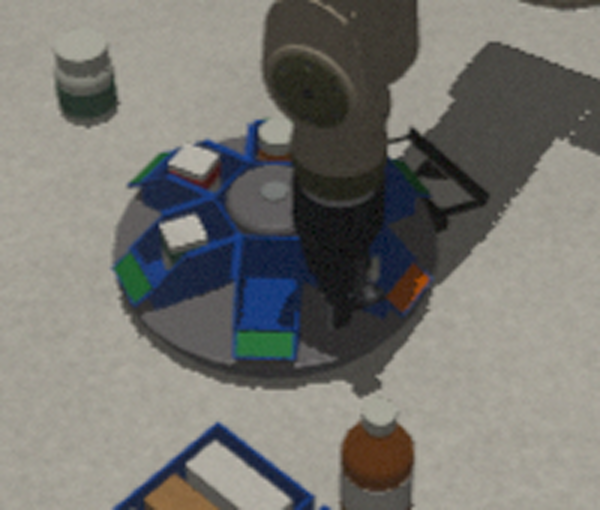

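Emit:
servo_tool([
  [0, 0, 0, -0.03, 1],
  [0, 0, 0, -0.06, 1],
  [0, 0, 0, -0.06, 1],
  [0, 0, 0, -0.06, 1],
  [0, 0, 0, -0.06, 1],
  [0, 0, 0, -0.06, 1],
  [0, 0, 0, -0.06, 1],
  [0, 0, 0, -0.06, 1],
  [0, 0, 0, -0.04, 1],
  [0, 0, 0, -0.03, 1],
])

```text
clock: 6.35
tcp_pos: [0.6324, 0.1847, 0.0399]
orientation: [0.706, -0.044, 0.705, 0.044]
wrist_force: [-0.1, 0.5, -0.7]
finger_gap: 0.0002
```

```bash
python3 togo.py 78 .120 .04
```

```text
tool shift cm [-0.02  0.79 -1.94] tcp [0.6324 0.1847 0.0399] polar 68.04 0.1208 yaw_y 97.17 F [-0.1  0.5 -0.7] t 6.35 gap 0.00016138190750439408 [ 0.16  0.58 -0.02  0.97  0.    0.04]
```

Emit:
servo_tool([
  [0, 0.13, -0.3, 0, 1],
  [0, 0.13, -0.3, 0, 1],
  [0, 0.13, -0.3, 0, 1],
  [0, 0.13, -0.3, 0, 1],
  [0, 0.13, -0.3, 0, 1],
  [0, 0.1, -0.25, 0, 1],
  [0, 0.07, -0.2, -0.0175, 1],
  [0, 0.07, -0.2, -0.0175, 1],
  [0, 0.07, -0.2, -0.0175, 1],
  [0, 0.07, -0.2, -0.0175, 1],
])

```text
clock: 7.6
tcp_pos: [0.6058, 0.1917, 0.0395]
orientation: [0.704, -0.069, 0.703, 0.069]
wrist_force: [2.0, 0.3, -0.5]
finger_gap: -0.0001
```

```bash
python3 togo.py 147.2 .120 .04; python3 - <<'E'
from ang import *
p=optics.read_camera("wrist");cv2.imwrite("pics/w3.png",p["pixels"])
p=optics.read_camera("top");c=np.array([.5872,.0727])
for l in labels(p): print(l[0],l[2],az(l[3][:2]-c),np.hypot(*(l[3][:2]-c)))
E
```

```text
tool shift cm [ -0.07  -2.99 -12.76] tcp [0.6058 0.1917 0.0395] polar 81.11 0.1204 yaw_y 101.14 F [ 2.   0.3 -0.5] t 7.6 gap -9.303343150668768e-05 [ 0.18  0.54 -0.09  0.94  0.   -0.01]
G 74 -20.3114951839378 0.14189388615173046
G 69 38.96476384437251 0.14133765183409977
G 94 -80.05019946339766 0.14143658989288374
G 124 -140.233954361663 0.14166040971549632
G 61 164.3959163012363 0.14158331561905763
```

View pics/w3.png

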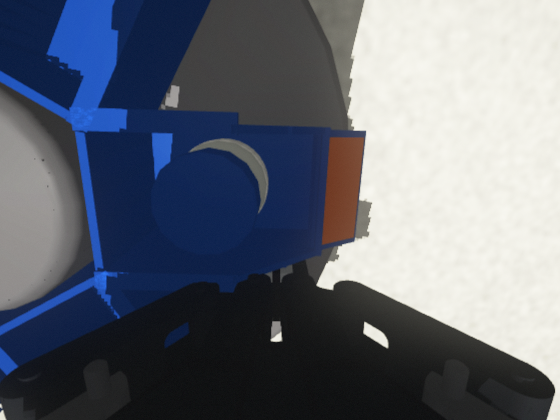

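Fingers lie flat against the orange bin's clockwise wall, left of the label, with about 2 N; the white vial stands. Continuing the arc.

Emit:
servo_tool([
  [0, 0.07, -0.2, -0.0175, 1],
  [0, 0.104, -0.298, -0.0262, 1],
  [0, 0.104, -0.298, -0.0262, 1],
  [0, 0.104, -0.298, -0.0262, 1],
  [0, 0.104, -0.298, -0.0262, 1],
  [0, 0.104, -0.298, -0.0262, 1],
  [0, 0.104, -0.298, -0.0262, 1],
  [0, 0.104, -0.298, -0.0262, 1],
  [0, 0.104, -0.298, -0.0262, 1],
  [0, 0.104, -0.298, -0.0262, 1],
])

```text
clock: 8.95
tcp_pos: [0.5746, 0.1919, 0.0391]
orientation: [0.689, -0.157, 0.69, 0.157]
wrist_force: [2.6, 0.8, 0.9]
finger_gap: 0.0002
```

```bash
python3 togo.py 147.6 .120 .04
```

```text
tool shift cm [ -0.08  -1.11 -10.37] tcp [0.5746 0.1919 0.0391] polar 96.05 0.1199 yaw_y 115.66 F [2.6 0.8 0.9] t 8.95 gap 0.000165803234728047 [ 0.19  0.49 -0.18  0.9  -0.   -0.26]
```

Tracking well. Next 30°.

Emit:
servo_tool([
  [0, 0.106, -0.298, -0.0262, 1],
  [0, 0.106, -0.298, -0.0262, 1],
  [0, 0.106, -0.298, -0.0262, 1],
  [0, 0.106, -0.298, -0.0262, 1],
  [0, 0.106, -0.298, -0.0262, 1],
  [0, 0.106, -0.298, -0.0262, 1],
  [0, 0.106, -0.298, -0.0262, 1],
  [0, 0.106, -0.298, -0.0262, 1],
  [0, 0.106, -0.298, -0.0262, 1],
  [0, 0.106, -0.298, -0.0262, 1],
])

```text
clock: 10.2
tcp_pos: [0.544, 0.1854, 0.0393]
orientation: [0.663, -0.246, 0.663, 0.246]
wrist_force: [2.2, 1.1, -0.4]
finger_gap: 0.0002
```

Emit:
servo_tool([
  [0, 0.106, -0.298, -0.0262, 1],
  [0, 0.106, -0.298, -0.0262, 1],
  [0, 0.106, -0.298, -0.0262, 1],
  [0, 0.106, -0.298, -0.0262, 1],
  [0, 0.106, -0.298, -0.0262, 1],
  [0, 0.106, -0.298, -0.0262, 1],
  [0, 0.106, -0.298, -0.0262, 1],
  [0, 0.106, -0.298, -0.0262, 1],
  [0, 0.106, -0.298, -0.0262, 1],
  [0, 0.106, -0.298, -0.0262, 1],
])

```text
clock: 11.45
tcp_pos: [0.5162, 0.1706, 0.0393]
orientation: [0.625, -0.33, 0.625, 0.33]
wrist_force: [1.8, 0.3, -0.1]
finger_gap: 0.0001
```

```bash
cat > car.py <<'E'
from ang import *
p=optics.read_camera("top");c=np.array([.5872,.0727])
A=[]
for l in labels(p):
    a=az(l[3][:2]-c); print(l[0],l[2],a.round(2)); 
    if l[2]>60 : A.append(a)
A=np.array(A); b=A[0]; print("mod60 mean",np.mean((A-b+30)%60-30)+b%60)
cv2.imwrite("pics/t_last.png",cv2.resize(p["pixels"][110:290,160:370],None,fx=3.5,fy=3.3,interpolation=2))
E
python3 togo.py 147.6 .120 .04; python3 car.py; cp pics/t_last.png pics/t4.png
```

```text
tool shift cm [-0.07  0.61 -4.48] tcp [0.5162 0.1706 0.0393] polar 125.96 0.121 yaw_y 145.71 F [ 1.8  0.3 -0.1] t 11.45 gap 7.868543754782352e-05 [ 0.17  0.39 -0.35  0.84  0.   -0.8 ]
G 75 25.28
G 82 -34.46
G 104 -94.65
G 124 -154.58
mod60 mean 25.395795077809446
```

View pics/t4.png

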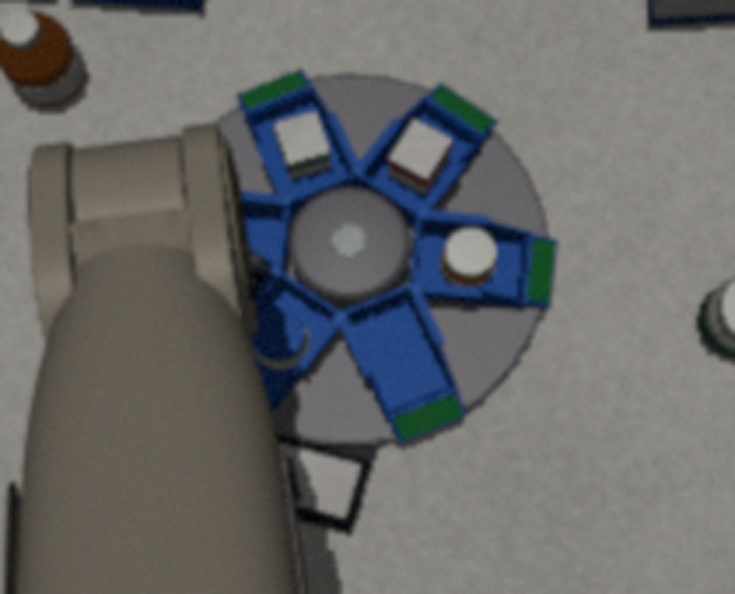

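Carousel at ≈145.4°; four visible labels agree, stock standing. About 21° to go; I'll do 16° and then slow down.

Emit:
servo_tool([
  [0, 0.1, -0.3, -0.0262, 1],
  [0, 0.1, -0.3, -0.0262, 1],
  [0, 0.1, -0.3, -0.0262, 1],
  [0, 0.1, -0.3, -0.0262, 1],
  [0, 0.1, -0.3, -0.0262, 1],
  [0, 0.1, -0.3, -0.0262, 1],
  [0, 0.1, -0.3, -0.0262, 1],
  [0, 0.1, -0.3, -0.0262, 1],
  [0, 0.1, -0.3, -0.0262, 1],
  [0, 0.1, -0.3, -0.0262, 1],
])

```text
clock: 12.75
tcp_pos: [0.4933, 0.1487, 0.0392]
orientation: [0.577, -0.409, 0.577, 0.409]
wrist_force: [-0.4, 3.9, -0.4]
finger_gap: 0.0003
```

```bash
python3 togo.py 146.8 .120 .04; python3 car.py
```

```text
tool shift cm [-0.08  0.27 -1.19] tcp [0.4933 0.1487 0.0392] polar 141.02 0.1208 yaw_y 160.72 F [-0.4  3.9 -0.4] t 12.75 gap 0.00025525345196040117 [ 0.14  0.34 -0.42  0.81  0.   -1.1 ]
G 76 -19.08
G 79 40.87
G 96 -78.87
G 123 -139.24
mod60 mean 40.922408078029136
```

Emit:
servo_tool([
  [0, 0.05, -0.16, -0.014, 1],
  [0, 0.05, -0.16, -0.014, 1],
  [0, 0.05, -0.16, -0.014, 1],
  [0, 0.05, -0.16, -0.014, 1],
  [0, 0.04, -0.12, -0.0105, 1],
  [0, 0.03, -0.08, -0.007, 1],
  [0, 0.02, -0.06, -0.005, 1],
  [0, 0, 0, 0, 1],
  [0, 0, 0, 0, 1],
  [0, 0, 0, 0, 1],
])

```text
clock: 14.05
tcp_pos: [0.4882, 0.141, 0.0393]
orientation: [0.561, -0.431, 0.561, 0.431]
wrist_force: [-0.5, 0.9, 0.6]
finger_gap: -0.0002
```

```bash
python3 togo.py 146.8 .120 .04; python3 car.py
```

```text
tool shift cm [-0.07  0.07 -0.29] tcp [0.4882 0.141  0.0393] polar 145.37 0.1203 yaw_y 165.11 F [-0.5  0.9  0.6] t 14.05 gap -0.000177782737668963 [ 0.12  0.33 -0.44  0.81 -0.   -1.19]
G 76 -14.66
G 80 45.68
G 96 -74.35
G 128 -134.4
mod60 mean 45.56631552066832
```

Emit:
servo_tool([
  [0, 0.02, -0.06, -0.005, 1],
  [0, 0.02, -0.06, -0.005, 1],
  [0, 0, 0, 0, 1],
  [0, 0, 0.1, 0, 1],
  [0, 0, 0.3, 0, 1],
  [0, 0, 0.4, 0, 1],
  [0, 0, 0.4, 0, 1],
  [0, 0, 0.3, 0, 1],
  [0, 0, 0, 0, 1],
  [0, 0, 0, 0, 1],
])

```text
clock: 15.35
tcp_pos: [0.4911, 0.1546, 0.0393]
orientation: [0.558, -0.434, 0.558, 0.434]
wrist_force: [-0.2, 0.2, -0.0]
finger_gap: -0.0
```

```bash
python3 togo.py 146.8 .120 .04; python3 car.py; python3 - <<'E'
from h import *
p=optics.read_camera("wrist");cv2.imwrite("pics/w5.png",p["pixels"])
E
```

```text
tool shift cm [-0.07  0.02 -1.68] tcp [0.4911 0.1546 0.0393] polar 139.55 0.1263 yaw_y 165.69 F [-0.2  0.2 -0. ] t 15.35 gap -6.398204887045434e-06 [ 0.15  0.34 -0.42  0.81 -0.   -1.17]
O 27 173.48
G 77 -13.7
G 76 45.91
G 96 -73.75
G 128 -133.96
mod60 mean 46.12290478684113
```

View pics/w5.png

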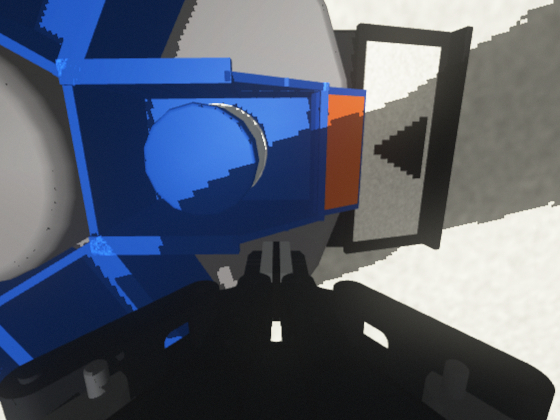

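The fingers have backed off. In the wrist view the label's middle (345,150) lines up with the arrow tip (376,150). Raising the arm and moving it aside for a clean look.

Emit:
servo_tool([
  [-1, 0, 0, 0, 1],
  [-2, 0, 0, 0, 1],
  [-3, 0, 0, 0, 1],
  [-3, 0, 0, 0, 1],
  [-3, 0, 0, 0, 1],
  [-3, 0, 0, 0, 1],
  [-3, 0, 0, 0, 1],
  [-2, 0, 0, 0, 1],
  [0, 0, 3, 0, 1],
  [0, 0, 4, 0, 1],
])

```text
clock: 16.7
tcp_pos: [0.509, 0.2225, 0.2409]
orientation: [0.56, -0.434, 0.558, 0.433]
wrist_force: [-0.1, -0.2, 0.1]
finger_gap: -0.0002
```

Emit:
servo_tool([
  [0, 0, 5, 0, 1],
  [0, 1, 5, 0, 1],
  [0, 2, 5, 0, 1],
  [0, 2, 5, 0, 1],
  [0, 2, 5, 0, 1],
  [0, 2, 5, 0, 1],
  [0, 2, 3, 0, 1],
  [0, 0, 0, 0, 1],
  [0, 0, 0, 0, 1],
  [0, 0, 0, 0, 1],
])

```text
clock: 17.95
tcp_pos: [0.4842, 0.5681, 0.24]
orientation: [0.559, -0.433, 0.559, 0.433]
wrist_force: [-0.6, -0.1, 0.0]
finger_gap: -0.0002
```

```bash
python3 car.py; cp pics/t_last.png pics/t6.png; python3 togo.py 146.8 .120 .04; python3 - <<'E'
from ang import *
p=optics.read_camera("top");I=p["pixels"];cv2.imwrite("pics/l6.png",cv2.resize(I[216:281,191:281],None,fx=8,fy=8,interpolation=0))
P=np.array([l[3][:2] for l in labels(p)])
def res(q):
    d=P-q[:2]; a=np.arctan2(d[:,1],d[:,0])-q[2]; a=(a+np.pi/6)%(np.pi/3)-np.pi/6
    return np.r_[a*.14,np.hypot(*d.T)-.14]
s=least_squares(res,[.585,.072,np.radians(166)]);print("centre",s.x[:2],np.degrees(s.x[2]))
E
```

```text
O 129 166.3
G 77 -13.7
G 74 46.13
G 94 -73.72
G 106 106.43
G 128 -133.96
mod60 mean 46.246592277466924
tool shift cm [ 20.   -10.94 -41.56] tcp [0.4842 0.5681 0.24  ] polar 101.74 0.506 yaw_y 165.59 F [ 0.1 -0.6  1.2] t 18.0 gap 0.0001682113320436284 [ 0.76  0.69  0.68  1.55 -0.   -0.56]
centre [0.58713449 0.07258261] 166.18537976277025
```

View pics/t6.png

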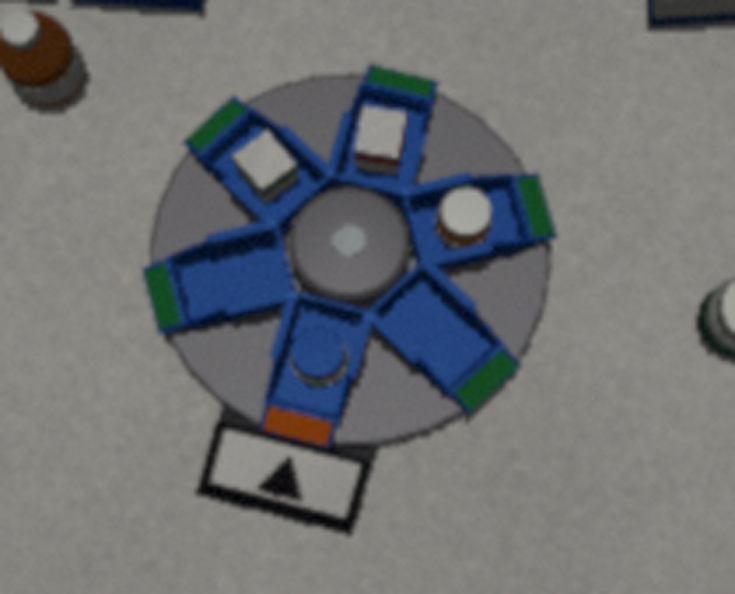

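View pics/l6.png

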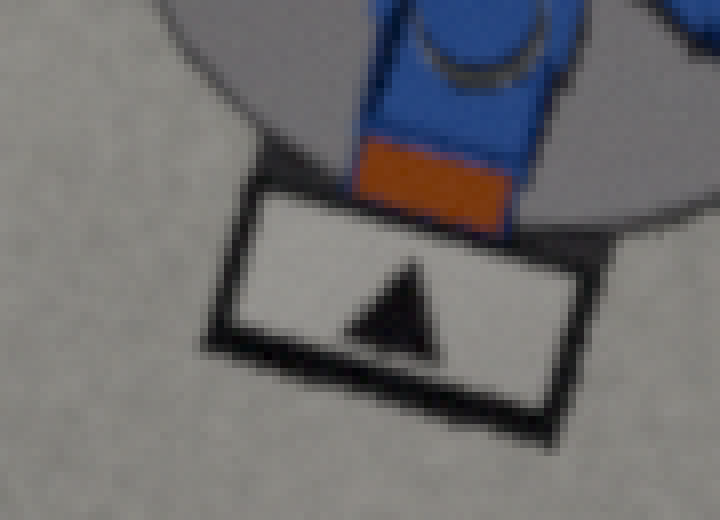

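The carousel is at 166.2° against the front at about 166.2°. The label at (243,237) in the full top image sits squarely over the arrow, the stock is standing, and the arm is clear. Handing in.

```bash
python3 -c "
from workcell import order
print(order.hand_in())"
```

```text
the job is handed in; nothing more can be done
None
```

The orange-labelled bin now stands at the front over the arrow, and I handed the job in at about 18 s on the clock.

I put the shut fingers into the gap on the clockwise side of the orange bin and pushed its side wall about 69° anticlockwise in a slow arc. The wrist force read between calls stayed under 4 N. Then I backed off, lifted and moved the arm aside.

- **Alignment:** fitting all six labels put the orange bin at 166.2°. The midpoints of the ledge's edges and slip put the front at 166.0–166.5°. The directions of those edges scattered more, from 165.3° to 168.3°, so I relied on the midpoints. An early network reading of the front gave 162.6°. I dropped it because it lay 169 mm from the spindle, not 178 mm.
- **Stock:** the last top picture shows both vials and both cartons standing in their bins.
- **Rest of the counter:** the syrup bottle and jar looked unmoved in that picture. The other items were outside that crop and I did not check them again; the arm only passed well above the measuring cup's area.

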